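Find the stiffer of two clamped slats

TASK

Two look-alike wooden slats are clamped in test stands. Stand the lying wooden pressing block up on end on the open bench and let go of it, then take it again from above and with it press the free tip of each slat right down to its stop for a moment, first the slat on the robot's left and then the one on its right, feeling which is stiffer. Leave the block standing upright on the tip of the stiffer slat, where you pressed it, and do not disturb the other things on the bench.

Things in the scene. Friction and masses are not known exactly. Their poses are not given: they have to be found in the camera images.
- block: loose double-ended wooden pressing block, about 0.18 kg, 130 mm long; two square heads 42 x 42 mm and 30 mm long, with a square waist 28 x 28 mm and 70 mm long between them. Origin at its centre, x along its length; both ends alike. It starts lying on the bench (origin 21 mm up); standing on a head its origin is 65 mm above what it stands on.
- stand_a: wooden test stand, fixed. Origin: underside centre of its base board (190 long in x, 90 wide in y, 15 thick), z up. Clamp at its -x end (x -85 to -45 mm, 60 wide, knob top 89 mm up); a slat sticks out of it to +x. Of the two alike stands one is at the robot's left (y above -0.1 m), one at its right; either may be either.
- stand_b: the other wooden test stand, fixed. Origin: underside centre of its base board (190 long in x, 90 wide in y, 15 thick), z up. Clamp at its -x end (x -85 to -45 mm, 60 wide, knob top 89 mm up); a slat sticks out of it to +x. Same sizes as stand_a.
- stand_a_press (a point): where to press: on top of the slat of stand_a, 17 mm in from its free tip (stand frame: x 68 mm, 53 mm up, unpressed; moves with the slat). The slat is 130 long, 32 wide, 3 thick, bends as if hinged at x -45 mm, 51.5 mm up; under its tip is a wooden stop block (30 long, 34 wide, centred x 68 mm, top 35.5 mm up).
- stand_b_press (a point): where to press: on top of the slat of stand_b, 17 mm in from its free tip (stand frame: x 68 mm, 53 mm up, unpressed; moves with the slat). The slat is 130 long, 32 wide, 3 thick, bends as if hinged at x -45 mm, 51.5 mm up; under its tip is a wooden stop block (30 long, 34 wide, centred x 68 mm, top 35.5 mm up).
- slat_a (a joint): bend of the slat on stand_a: 0 free, 0.11 rad when its tip is against the stop (about 12 mm down at the pressing place). Springs back. Under the block's weight alone one sags under 0.02, the other over 0.03 rad. Only pressing tells which is stiffer: at the stop, pressed near the tip, one slat pushes back with about 4 to 5 N, the other with about 12 to 15 N (more once the stop bears).
- slat_b (a joint): bend of the slat on stand_b: 0 free, 0.11 rad when its tip is against the stop (about 12 mm down at the pressing place). Springs back. Under the block's weight alone one sags under 0.02, the other over 0.03 rad. Only pressing tells which is stiffer: at the stop, pressed near the tip, one slat pushes back with about 4 to 5 N, the other with about 12 to 15 N (more once the stop bears).
- screwdriver: bystander: screwdriver lying on the bench
- chisel: bystander: chisel, 275 mm, lying
- glue: bystander: white bottle with a cap, 170 mm tall
- hammer: bystander: hammer lying
- plane: bystander: steel hand plane, 180 mm long, about 80 mm tall
- tin: bystander: metal cup, 84 mm across, 110 mm tall
- offcut: bystander: wood offcut 160 x 70 x 30 mm
Not all that is in view belongs to the job. What is shaped like the block but purple or red is not meant.

How it is judged:
By the outcome, as a careful person would: the job done as asked, in the order asked, and still so for the second after the job is handed in, with the robot touching nothing.
It also fails if it takes over 69 s, if anything falls off the work surface, if the arm or the gripper's body presses on something with over 40 N, if the wrist force passes 120 N, or if a joint passes its speed limit or range.

ROBOT

A 6-joint arm with a two-finger parallel gripper is mounted at the origin on the work surface. World frame = base frame: x ahead of the robot, y to its left, z up, the work surface at z = 0. Lengths are in mm, angles in rad, forces in N, time in s.
With the tool pointing down it reaches from about 300 to 1000 mm from the base axis. Payload 5.1 kg.
Tool frame: the origin (TCP) lies midway between the tips of the shut fingers; the grasp point (between the pads) lies 19 mm behind it (env.tcp_to_grasp is the distance from the TCP to the grasp point, in mm); z points along the fingers, y is the line along which they close (so a half turn about z gives the same grasp; the last joint's range is limited). The gripper opens to 95 mm and grips with 3 to 60 N. Pads are 20 mm wide; open, the fingers measure 119 mm over their backs; the gripper's body (75 mm by 180 mm) begins 59 mm behind the grasp point.
Start: joints at [1.024, 0.124, 1.65, -0, 1.367, -0.083], TCP at [290.795, 581.311, 214.656] pointing down, gripper open.
Joint ranges: [-2.61, 2.61], [-1.02, 2.33], [0.03, 2.71], [-1.35, 4.49], [0.32, 2.68], [-2.91, 2.91]. Speed limits (rad/s): [2.57, 2.57, 3.14, 3.14, 3.14, 3.14].

INTERFACE

Orientations are given as a rotation vector (axis times angle).
In Python, from station import telemetry, viewer, close_job, env gives the robot as it stands.
- The arm moves only by the tool carry_out, never from a script. Its argument "steps" is text: rows parted by semicolons, each of 6 numbers parted by spaces: the shift along the tool's x, y, z in cm, then the turn, a rotation vector about the tool's x, y, z in degrees. In form: tx ty tz wx wy wz; .... A call has 1 to 20 rows; each row shifts and turns the commanded pose from where the row before left it, along the tool's axes as they then stand; what a row does not reach is not made up. A row lasts 1/12 s, in which the tool goes at most 41.7 mm and 7.16 degrees, less where a joint would pass 70% of its speed; a pose out of reach is approached as far as the arm can. A call with a gripper value outside its range is refused whole. "hand" is the opening, from 0 (shut) to 1 (fully open), set as the call begins (left out, the last holds). The fingers move at their own pace and stop on an object; "newtons" is the grip in N (left out, the last holds). Time passes only in rows, so rows that do not move let the fingers close. It gives the time, the measured TCP pose, the force, the opening and the grip force at its end, in the units of the state.
- telemetry.read_state(): the state, without advancing time (a new reading comes with each control period).
- viewer.camera(name): name is "scene" or "top" or "wrist"; returns the picture (480x640x3 uint8, red, green, blue); there is no depth.
- viewer.camera_info(name): a dict with "fx", "fy", "cx", "cy" (pixels), "view" (4x4, takes a point from world to camera coordinates). Camera axes: x right, y down, z forward; pixel columns grow to the right and rows downward; lengths in mm; the calibration is good to about 2 mm. A picture is of the moment at which its call begins: read the wrist's pose just before it. camera_info takes no time and is no camera call; for the wrist camera it gives the pose at the moment of the call.
- close_job(): hands the job in; it is judged then, once.
The state is a dict: "t": time; "q": joint angles; "dq": joint speeds; "joint_torque": joint torques, N m; "tool_pos": TCP position; "eef_rot": TCP orientation; "force": force on the tool from outside, world axes, zero at the start; "ft_torque": the same for the moment, N m; "opening": finger opening in mm; "grip_force": force on a finger pad.
Only numpy, scipy, OpenCV 4.12 (cv2) and the standard library are available. Lean on these libraries where they do the work, as an engineer would, in place of code of your own. Each camera call takes 0.05 s, during which the arm holds its last target. There are 200 camera calls.

## Working session

There is one attempt and no reset: what is moved stays moved. The work goes in short steps, Python scripts to look and compute and a tool call to move; the robot and the scene stay as the last step left them, time stands still between calls to the robot, and variables do not carry over. Pictures are saved under pics/ and viewed, at most 10 in all, crops included, and the job is handed in when it is done.

Besides the shell and the picture viewer there is one more tool, called after ">>>" as name(argument=value, ...) on one line, values as JSON. carry_out: Moves the arm, as the interface text tells. Its arguments: {"type":"object","properties":{"steps":{"type":"string"},"hand":{"type":"number"},"newtons":{"type":"number"}},"required":["steps"]}

```bash
mkdir -p pics; python3 - <<'E'
from station import telemetry, viewer
import cv2
for n in("scene","top"):
    cv2.imwrite(f"pics/{n}0.png",viewer.camera(n)[:,:,::-1])
    i=viewer.camera_info(n);print(n,i)
s=telemetry.read_state();print(s)
E
```

```text
scene {'fx': 435.82514084814807, 'fy': 435.82514084814807, 'cx': 320.80686953305644, 'cy': 237.91633024646103, 'view': array([[ 7.24615576e-01,  6.88809556e-01,  2.17637930e-02,
        -4.15512012e+02],
       [ 4.08581953e-01, -4.03960797e-01, -8.18459811e-01,
        -1.56128479e+02],
       [-5.54971220e-01,  6.01961021e-01, -5.74151439e-01,
         1.28324104e+03],
       [ 0.00000000e+00,  0.00000000e+00,  0.00000000e+00,
         1.00000000e+00]])}
top {'fx': 436.57947628662725, 'fy': 436.57947628662725, 'cx': 312.043323148724, 'cy': 236.25138219382333, 'view': array([[ 5.95775703e-03, -9.99969028e-01, -5.14271517e-03,
         5.21538584e+01],
       [-9.85796467e-01, -5.00998513e-03, -1.67869666e-01,
         5.43253111e+02],
       [ 1.67838702e-01,  6.06979713e-03, -9.85795784e-01,
         1.09988391e+03],
       [ 0.00000000e+00,  0.00000000e+00,  0.00000000e+00,
         1.00000000e+00]])}
{'t': 0.1, 'q': array([ 1.02439860e+00,  1.24432271e-01,  1.65149472e+00, -1.15313522e-05,
        1.36749825e+00, -8.26149862e-02]), 'dq': array([ 0.00143028, -0.00098618, -0.00407951,  0.00105771,  0.00224809,
        0.00186839]), 'joint_torque': array([-2.43667955e-05, -4.18880403e+01, -3.61095607e+01,  7.76049751e-02,
        4.62002540e-02, -3.61091645e-05]), 'tool_pos': array([290.51167107, 580.83711097, 213.5401484 ]), 'eef_rot': array([-7.21865007e-01, -3.05696150e+00,  2.74242154e-03]), 'force': array([0.12856772, 0.56809726, 0.30565097]), 'ft_torque': array([ 0.02949026, -0.01216246,  0.00222871]), 'grip_force': 0.0, 'opening': 95.06027542677684}
```

View pics/scene0.png

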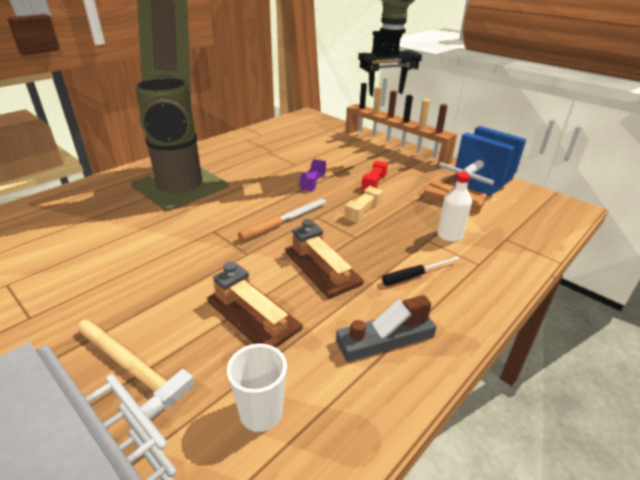

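View pics/top0.png

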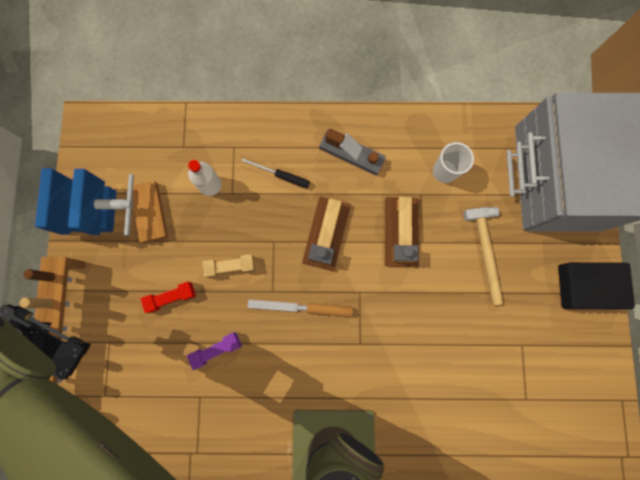

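Three block-shaped things are in the top view: natural wood at (228,266), red at (168,297) and purple at (214,351). The natural wood one fits. The stands are at (327,233), the robot's left, and (402,232), its right. I'll confirm in one enlarged crop.

```bash
cat > h.py <<'E'
import numpy as np, cv2
from station import telemetry, viewer, env
from scipy.spatial.transform import Rotation as R
def ray(i,u,v,z):
    V=i["view"];Rm=V[:3,:3];c=-Rm.T@V[:3,3]
    d=Rm.T@np.array([(u-i["cx"])/i["fx"],(v-i["cy"])/i["fy"],1])
    return c+d*(z-c[2])/d[2]
def proj(i,p):
    q=i["view"]@np.append(p,1);return np.array([i["fx"]*q[0]/q[2]+i["cx"],i["fy"]*q[1]/q[2]+i["cy"]])
E
python3 - <<'E'
import cv2
im=cv2.imread("pics/top0.png")[185:325,195:435]
cv2.imwrite("pics/crop.png",cv2.resize(im,None,fx=3.333,fy=3.333,interpolation=cv2.INTER_CUBIC))
E
```

```text
(no output)
```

View pics/crop.png

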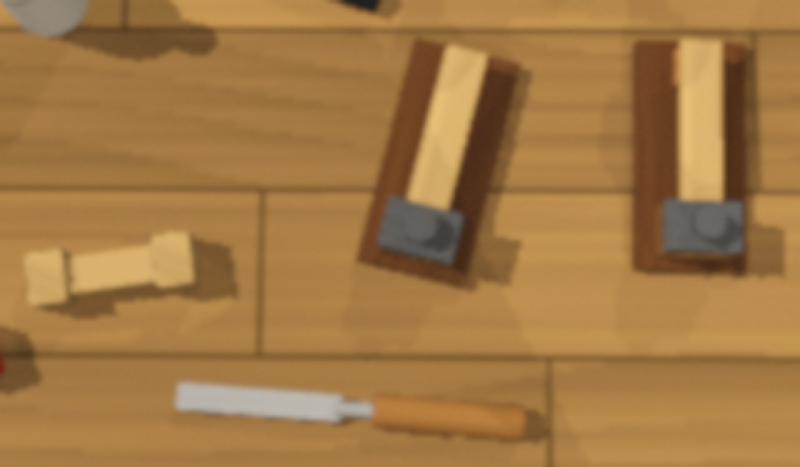

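```bash
python3 - <<'E'
from h import *
i=viewer.camera_info("top")
f=lambda c,z:ray(i,c[0]/3.333+195,c[1]/3.333+185,z)
a,b=f((28,278),42),f((192,258),42)
print("block",a,b,(a+b)/2,np.linalg.norm(a-b),np.degrees(np.arctan2(*(a-b)[1::-1])))
for n,P,T in(("L",[(415,38),(522,66),(468,287),(358,262)],[(448,43),(487,52)]),("R",[(634,41),(748,44),(745,272),(633,270)],[(680,38),(722,38)])):
    Q=np.array([f(p,15) for p in P]);c=Q.mean(0);d=(Q[0]+Q[1]-Q[2]-Q[3])/2
    t=np.mean([f(p,53) for p in T],0);u=d/np.linalg.norm(d)
    print(n,"centre",c,"len",np.linalg.norm(d),"wid",np.linalg.norm(Q[0]-Q[1]),"yaw",np.degrees(np.arctan2(d[1],d[0])),"press",c+68*u,"from tip",t-17*u)
s=telemetry.read_state();print(R.from_rotvec(s["eef_rot"]).as_matrix().round(3), env.tcp_to_grasp)
w=viewer.camera_info("wrist");V=w["view"];print("wristcam at",-V[:3,:3].T@V[:3,3], V[2,:3])
E
```

```text
block [457.23758461 337.68181505  42.        ] [473.62370874 209.86740925  42.        ] [465.43064668 273.77461215  42.        ] 128.86049586913884 97.3056103964321
L centre [555.87481757  14.15878272  15.        ] len 188.61458989139837 wid 90.7036945495686 yaw -13.774678162687405 press [621.91911069  -2.03230574  15.        ] from tip [624.89344956  -1.68585631  53.        ]
R centre [ 562.29270648 -187.42402934   15.        ] len 188.17675673542524 wid 93.39905626512346 yaw -2.129231701863945 press [ 630.24575714 -189.95047079   15.        ] from tip [ 633.03708282 -190.51447215   53.        ]
[[-0.894  0.447 -0.001]
 [ 0.447  0.894 -0.002]
 [ 0.    -0.002 -1.   ]] 18.8
wristcam at [229.71331235 612.55145459 383.09285938] [ 0.22072052 -0.11112356 -0.96898607]
```

```bash
cat >> h.py <<'E'
def go(g,yaw,tilt):
    """grasp point g (mm), yaw of the closing axis, tilt about it (deg): tool-frame turn then shift (cm)"""
    s=telemetry.read_state();Rc=R.from_rotvec(s["eef_rot"])
    c,n=np.cos(np.radians(yaw)),np.sin(np.radians(yaw))
    y=np.array([c,n,0]);z=np.array([0,0,-1.]);R0=R.from_matrix(np.c_[np.cross(y,z),y,z])
    Rt=R0*R.from_euler('y',tilt,degrees=True)
    w=np.degrees((Rc.inv()*Rt).as_rotvec())
    t=np.array(g)+19*Rt.as_matrix()[:,2]
    d=t-s["tool_pos"]
    print("turn",w.round(2),"then shift cm",(Rt.inv().apply(d)/10).round(2),"| shift now cm",(Rc.inv().apply(d)/10).round(2),"tcp tgt",t.round(1))
    print("t",s["t"],"q",s["q"].round(2),"pos",s["tool_pos"].round(1),"F",s["force"].round(2),"open",s["opening"],"grip",s["grip_force"])
E
python3 -c "
from h import *
go([467,274,160],7.3,0); go([467,274,160],7.3,-30)"
```

```text
turn [-1.000e-01  4.000e-02  5.613e+01] then shift cm [-32.68  13.61   7.25] | shift now cm [-29.51 -19.53   7.29] tcp tgt [467. 274. 141.]
t 0.1 q [ 1.02  0.12  1.65 -0.    1.37 -0.08] pos [290.5 580.8 213.5] F [0.13 0.57 0.31] open 95.06027542677684 grip 0.0
turn [ 14.58 -27.5   54.82] then shift cm [-25.62  13.61  22.88] | shift now cm [-30.04 -20.32   7.03] tcp tgt [468.2 264.6 143.5]
t 0.1 q [ 1.02  0.12  1.65 -0.    1.37 -0.08] pos [290.5 580.8 213.5] F [0.13 0.57 0.31] open 95.06027542677684 grip 0.0
```

>>> carry_out(steps="-2.95 -1.95 0 0 0 0;-2.95 -1.95 0 0 0 0;-2.95 -1.95 0 0 0 0;-2.95 -1.95 0 0 0 0;-2.95 -1.95 0 0 0 0;-2.95 -1.95 0 0 0 0;-2.95 -1.95 0 0 0 0;-2.95 -1.95 0 0 0 0;-2.95 -1.95 0 0 0 0;-2.95 -1.95 0 0 0 0;0 0 0 0 0 7;0 0 0 0 0 7;0 0 0 0 0 7;0 0 0 0 0 7;0 0 0 0 0 7;0 0 0 0 0 7;0 0 0 0 0 7;0 0 0 0 0 7", hand=0.8)

```text
t: 1.6
tool_pos: [467.0, 274.7, 214.0]
eef_rot: [-2.08, -2.354, 0.002]
force: [0.3, -0.2, 0.4]
opening: 76.0
grip_force: 0.0
```

>>> carry_out(steps="0 0 0 0 -6 0;0 0 0 0 -6 0;0 0 0 0 -6 0;0 0 0 0 -6 0;0 0 0 0 -6 0;0 0 0 0 0 0;0 0 0 0 0 0")

```text
t: 2.18
tool_pos: [466.6, 275.6, 213.0]
eef_rot: [1.785, 2.038, -0.481]
force: [0.5, -0.6, 0.0]
opening: 76.3
grip_force: 0.0
```

```bash
python3 -c "
from h import *
go([466,274,80],7.3,-30); go([466,274,28],7.3,-30)
i=viewer.camera_info('wrist'); cv2.imwrite('pics/w1.png',viewer.camera('wrist')[:,:,::-1]);print(proj(i,[466,274,35]),proj(i,[457.5,338,42]),proj(i,[474,210,42]))"
```

```text
turn [-0.03 -0.02  0.29] then shift cm [ 6.52 -0.08 13.49] | shift now cm [ 6.52 -0.05 13.49] tcp tgt [467.2 264.6  63.5]
t 2.1833 q [ 0.67  0.08  1.77 -0.44  1.58  0.59] pos [466.6 275.6 213. ] F [ 0.52 -0.56  0.01] open 76.33135651546844 grip 0.0
turn [-0.03 -0.02  0.29] then shift cm [ 9.12 -0.08 18.  ] | shift now cm [ 9.12 -0.03 18.  ] tcp tgt [467.2 264.6  11.5]
t 2.1833 q [ 0.67  0.08  1.77 -0.44  1.58  0.59] pos [466.6 275.6 213. ] F [ 0.52 -0.56  0.01] open 76.33135651546844 grip 0.0
[317.39569824 128.84013841] [316.9384389   49.88777292] [317.14215843 194.24356922]
```

View pics/w1.png

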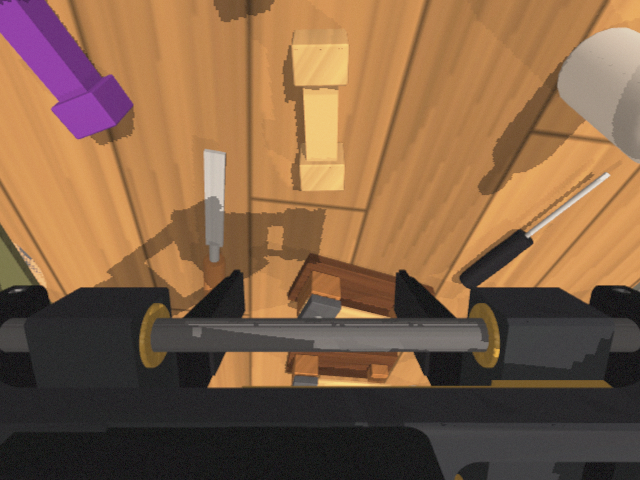

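The wrist view shows the natural block with its waist centre at (321,125). I predicted (317,129), so the position is good to about 3 mm. I'll descend and grip.

>>> carry_out(steps="3 0.1 0 0 0 0;3 0.1 0 0 0 0;3.1 0.1 0 0 0 0;0 0 3 0 0 0;0 0 3 0 0 0;0 0 3 0 0 0;0 0 3 0 0 0;0 0 2 0 0 0;0 0 2 0 0 0;0 0 1 0 0 0;0 0 1 0 0 0;0 0 0 0 0 0;0 0 0 0 0 0")

```text
t: 3.32
tool_pos: [472.4, 264.2, 14.0]
eef_rot: [1.788, 2.034, -0.477]
force: [0.4, 0.4, -0.1]
opening: 76.1
grip_force: 0.0
```

>>> carry_out(steps="0 0 0 0 0 0;0 0 0 0 0 0;0 0 0 0 0 0;0 0 0 0 0 0;0 0 0 0 0 0;0 0 0 0 0 0;0 0 0 0 0 0;0 0 0 0 0 0", hand=0.1, newtons=30)

```text
t: 3.98
tool_pos: [471.4, 264.2, 13.2]
eef_rot: [1.787, 2.035, -0.48]
force: [-1.4, -0.1, 2.0]
opening: 28.4
grip_force: 6.1
```

```bash
python3 -c "
from h import *
go([466,274,130],7.3,-30)"
```

```text
turn [0.01 0.02 0.12] then shift cm [-4.93 -0.42 -8.73] | shift now cm [-4.94 -0.42 -8.73] tcp tgt [467.2 264.6 113.5]
t 3.9833 q [ 0.65  0.3   1.89 -0.47  1.27  0.73] pos [471.4 264.2  13.2] F [-1.41 -0.05  2.02] open 28.366670162124198 grip 6.056020259857178
```

>>> carry_out(steps="0 0 0 0 0 0;0 0 0 0 0 0;-0.5 0 -0.87 0 0 0;-1 0 -1.74 0 0 0;-1 0 -1.74 0 0 0;-1 0 -1.74 0 0 0;-1 0 -1.74 0 0 0;-0.5 0 -0.87 0 0 0")

```text
t: 4.65
tool_pos: [473.0, 265.2, 116.6]
eef_rot: [1.788, 2.034, -0.473]
force: [0.7, 0.8, -1.6]
opening: 27.9
grip_force: 29.9
```

>>> carry_out(steps="0 0 0 0 5 0;0 0 0 0 5 0;0 0 0 0 5 0;0 0 0 0 5 0;0 0 0 0 5 0;0 0 0 0 5 0;0 0 0 0 5 0;0 0 0 0 5 0;0 0 0 0 5 0;0 0 0 0 5 0;0 0 0 0 5 0;0 0 0 0 5 0;0 0 0 0 5 0;0 0 0 0 5 0;0 0 0 0 5 0;0 0 0 0 5 0;0 0 0 0 5 0;0 0 0 0 5 0;0 0 0 0 0 0;0 0 0 0 0 0")

```text
t: 6.32
tool_pos: [471.3, 263.7, 112.1]
eef_rot: [-1.465, -1.664, -0.84]
force: [-0.1, -0.3, -1.0]
opening: 28.0
grip_force: 29.9
```

```bash
python3 -c "
from h import *
go([470,264,66],7.3,60)
for n in('scene','wrist'): cv2.imwrite(f'pics/{n}2.png',viewer.camera(n)[:,:,::-1])
a=cv2.imread('pics/scene2.png')[40:340,180:580];b=cv2.imread('pics/wrist2.png')
cv2.imwrite('pics/j2.png',np.hstack([a,cv2.resize(b,(400,300))]))"
```

```text
turn [-0.15  0.13 -0.12] then shift cm [-3.97 -0.12  4.24] | shift now cm [-3.96 -0.1   4.25] tcp tgt [467.9 280.3  56.5]
t 6.3167 q [-0.08  0.11  2.14  1.03  1.4  -0.68] pos [471.3 263.7 112.1] F [-0.07 -0.28 -1.02] open 28.046756579353257 grip 29.86116260290146
```

View pics/j2.png

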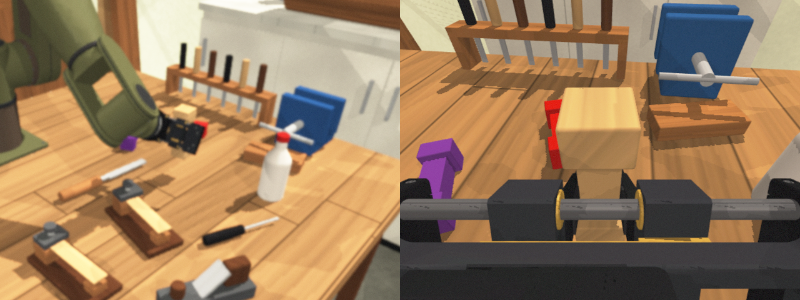

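The wrist view shows the block upright in the fingers with its top head at (598,125) in the joined picture. The bench below it is clear. I'll lower it straight down.

>>> carry_out(steps="-0.87 0 0.5 0 0 0;-0.87 0 0.5 0 0 0;-0.87 0 0.5 0 0 0;-0.87 0 0.5 0 0 0;-0.87 0 0.5 0 0 0;0 0 0 0 0 0;-0.17 0 0.1 0 0 0;-0.17 0 0.1 0 0 0;0 0 0 0 0 0;0 0 0 0 0 0")

```text
t: 7.25
tool_pos: [472.1, 264.3, 59.8]
eef_rot: [-1.462, -1.665, -0.845]
force: [0.4, 0.4, -1.9]
opening: 28.2
grip_force: 29.9
```

>>> carry_out(steps="-0.17 0 0.1 0 0 0;0 0 0 0 0 0;0 0 0 0 0 0")

```text
t: 7.5
tool_pos: [471.9, 264.4, 57.7]
eef_rot: [-1.462, -1.665, -0.844]
force: [-0.8, 0.5, -2.1]
opening: 27.9
grip_force: 29.9
```

>>> carry_out(steps="-0.09 0 0.05 0 0 0;0 0 0 0 0 0;0 0 0 0 0 0")

```text
t: 7.75
tool_pos: [471.8, 264.4, 56.5]
eef_rot: [-1.462, -1.665, -0.844]
force: [-0.0, 0.5, -2.3]
opening: 28.1
grip_force: 29.9
```

>>> carry_out(steps="-0.09 0 0.05 0 0 0;0 0 0 0 0 0;0 0 0 0 0 0")

```text
t: 8.0
tool_pos: [471.8, 264.3, 55.4]
eef_rot: [-1.462, -1.665, -0.844]
force: [0.9, 0.8, -1.7]
opening: 27.8
grip_force: 29.9
```

>>> carry_out(steps="-0.09 0 0.05 0 0 0;0 0 0 0 0 0;0 0 0 0 0 0")

```text
t: 8.25
tool_pos: [471.7, 264.3, 54.3]
eef_rot: [-1.462, -1.665, -0.844]
force: [-0.4, -0.1, -2.3]
opening: 27.9
grip_force: 29.9
```

>>> carry_out(steps="-0.09 0 0.05 0 0 0;0 0 0 0 0 0;0 0 0 0 0 0")

```text
t: 8.5
tool_pos: [471.8, 264.3, 53.3]
eef_rot: [-1.462, -1.665, -0.844]
force: [-0.1, 0.5, -1.1]
opening: 28.0
grip_force: 29.9
```

>>> carry_out(steps="-0.09 0 0.05 0 0 0;0 0 0 0 0 0;0 0 0 0 0 0")

```text
t: 8.75
tool_pos: [471.9, 264.3, 52.4]
eef_rot: [-1.462, -1.665, -0.844]
force: [0.6, 1.1, -0.9]
opening: 28.0
grip_force: 29.9
```

>>> carry_out(steps="-0.09 0 0.05 0 0 0;0 0 0 0 0 0;0 0 0 0 0 0")

```text
t: 9.0
tool_pos: [472.3, 264.3, 52.1]
eef_rot: [-1.461, -1.665, -0.846]
force: [0.2, -2.0, 3.0]
opening: 28.3
grip_force: 30.0
```

```bash
python3 -c "
from h import *
for n in('scene','wrist'): cv2.imwrite(f'pics/{n}3.png',viewer.camera(n)[:,:,::-1])
a=cv2.imread('pics/scene3.png')[110:230,290:450];b=cv2.imread('pics/wrist3.png')
cv2.imwrite('pics/j3.png',np.hstack([cv2.resize(a,(400,300)),cv2.resize(b,(400,300))]))
s=telemetry.read_state();print(s['force'],s['ft_torque'])"
```

```text
[ 1.02586383 -1.86658007  4.48944797] [-0.08646704  0.20784073  0.07987284]
```

View pics/j3.png

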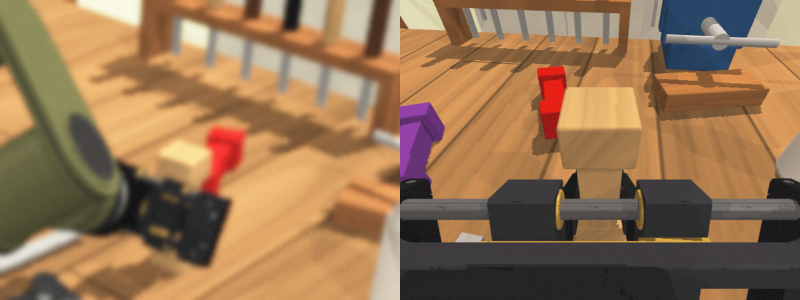

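It is in contact with the bench (about 4 N up) and the block is upright, with its top head at (598,128). I'll let go and back off along the tool axis.

>>> carry_out(steps="0 0 0 0 0 0;0 0 0 0 0 0;0 0 0 0 0 0;0 0 0 0 0 0;0 0 0 0 0 0;0 0 -1 0 0 0;0 0 -2 0 0 0;0 0 -2 0 0 0;0 0 -2 0 0 0;0 0 -3 0 0 0;0 0 -3 0 0 0;0 0 -3 0 0 0;0 0 0 0 0 0", hand=0.8)

```text
t: 10.18
tool_pos: [493.1, 122.8, 134.8]
eef_rot: [-1.466, -1.669, -0.851]
force: [0.9, -0.6, 0.3]
opening: 76.4
grip_force: 0.0
```

```bash
python3 -c "
from h import *
go([470,274,190],7.3,0)
i=viewer.camera_info('wrist');t=viewer.camera_info('top')
for n in('wrist','top'): cv2.imwrite(f'pics/{n}4.png',viewer.camera(n)[:,:,::-1])
a=cv2.imread('pics/top4.png')[220:310,170:290];b=cv2.imread('pics/wrist4.png')
cv2.imwrite('pics/j4.png',np.hstack([cv2.resize(a,(400,300)),cv2.resize(b,(400,300))]))
print(proj(t,[470,274,130]),proj(i,[470,274,130]))"
```

```text
turn [  0.4  -59.82   0.08] then shift cm [15.29 -0.37 -3.62] | shift now cm [10.82 -0.38 11.4 ] tcp tgt [470. 274. 171.]
t 10.1833 q [-0.34  0.14  2.05  0.89  1.59 -0.76] pos [493.1 122.8 134.8] F [ 0.92 -0.6   0.34] open 76.3595981503404 grip 0.0
[220.88948502 259.78932512] [312.42657394 145.497736  ]
```

View pics/j4.png

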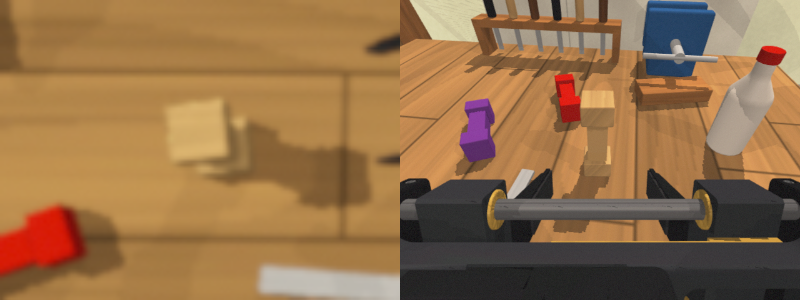

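```bash
python3 -c "
from h import *
t=viewer.camera_info('top')
f=lambda u,v:ray(t,u/3.333+170,v/3.333+220,130)
print(f(198,131)); c=[f(*p) for p in((165,104),(222,97),(230,155),(173,164))];print(np.mean(c,0),c[1]-c[0],c[2]-c[1])
p=np.mean(c,0);p[2]=185
go(p,7.3,0)"
```

```text
[471.28609472 253.49730663 130.        ]
[472.0860354  253.89208275 130.        ] [  5.34238638 -41.21568881   0.        ] [-42.17843866  -7.25134723   0.        ]
turn [  0.08 -59.93   0.06] then shift cm [12.96 -0.21 -3.39] | shift now cm [ 9.43 -0.2   9.51] tcp tgt [472.1 253.9 166. ]
t 10.2833 q [-0.34  0.14  2.06  0.89  1.59 -0.76] pos [490.6 125.6 132.1] F [0.14 0.07 0.17] open 76.08950399363245 grip 0.0
```

>>> carry_out(steps="1.73 0 -1 0 0 0;1.73 0 -1 0 0 0;0.87 0 -0.5 0 0 0;0 0 0 0 -6 0;0 0 0 0 -6 0;0 0 0 0 -6 0;0 0 0 0 -6 0;0 0 0 0 -6 0;0 0 0 0 -6 0;0 0 0 0 -6 0;0 0 0 0 -6 0;0 0 0 0 -6 0;0 0 0 0 -6 0;0 0 0 0 0 0;0 0 0 0 0 0")

```text
t: 11.53
tool_pos: [488.6, 128.5, 180.4]
eef_rot: [-2.067, -2.363, 0.0]
force: [0.1, -0.2, -0.6]
opening: 76.4
grip_force: 0.0
```

```bash
python3 -c "
from h import *
go([472.5,255,190],7.5,0)"
```

```text
turn [-0.1  -0.08  0.16] then shift cm [12.75  0.05  0.94] | shift now cm [12.75  0.09  0.96] tcp tgt [472.5 255.  171. ]
t 11.5333 q [ 0.15 -0.18  2.    0.    1.32  0.02] pos [488.6 128.5 180.4] F [ 0.09 -0.16 -0.57] open 76.37393554086091 grip 0.0
```

>>> carry_out(steps="3 0.02 0 0 0 0;3 0.02 0 0 0 0;3 0.02 0 0 0 0;2.5 0 0 0 0 0;1.2 0 0 0 0 0;0 0 0 0 0 0;0 0 0 0 0 0")

```text
t: 12.12
tool_pos: [473.8, 252.1, 180.7]
eef_rot: [-2.072, -2.36, 0.002]
force: [0.4, -0.2, -0.2]
opening: 76.1
grip_force: 0.0
```

```bash
python3 -c "
from h import *
go([472.5,255,116],7.5,0)
i=viewer.camera_info('wrist');cv2.imwrite('pics/w5.png',viewer.camera('wrist')[:,:,::-1])
print(proj(i,[472.5,255,130]))"
```

```text
turn [-0.08  0.03 -0.06] then shift cm [ 0.31 -0.09  8.37] | shift now cm [ 0.31 -0.08  8.37] tcp tgt [472.5 255.   97. ]
t 12.1167 q [ 0.39 -0.1   1.94 -0.    1.31  0.26] pos [473.8 252.1 180.7] F [ 0.43 -0.22 -0.16] open 76.08496029661796 grip 0.0
[315.92434696 257.74212853]
```

View pics/w5.png

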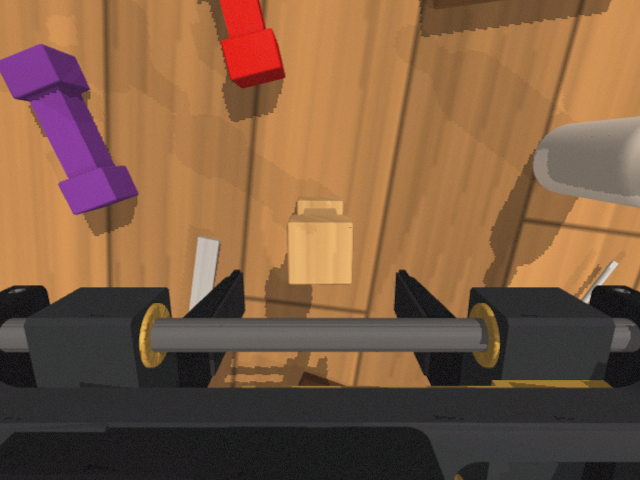

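The upright block's top face is centred at (320,253) between the fingers. I'll shift slightly, go down, and take it by the top head.

>>> carry_out(steps="0.5 0.1 0 0 0 0;0 0 2 0 0 0;0 0 2 0 0 0;0 0 2 0 0 0;0 0 1.3 0 0 0;0 0 1 0 0 0;0 0 0 0 0 0;0 0 0 0 0 0")

```text
t: 12.83
tool_pos: [474.4, 257.7, 98.3]
eef_rot: [-2.073, -2.36, 0.001]
force: [0.6, -0.6, -0.1]
opening: 75.7
grip_force: 0.0
```

>>> carry_out(steps="0 0 0 0 0 0;0 0 0 0 0 0;0 0 0 0 0 0;0 0 0 0 0 0;0 0 0 0 0 0;0 0 0 0 0 0;0 0 0 0 0 0", hand=0.3, newtons=45)

```text
t: 13.42
tool_pos: [474.3, 258.1, 98.6]
eef_rot: [2.073, 2.361, 0.001]
force: [0.5, -0.2, 0.7]
opening: 41.5
grip_force: 45.0
```

>>> carry_out(steps="0 0 -0.5 0 0 0;0 0 -1.5 0 0 0;0 0 -3 0 0 0;0 0 -3 0 0 0;0 0 -3 0 0 0;0 0 0 0 0 0;0 0 0 0 0 0")

```text
t: 14.0
tool_pos: [475.3, 258.4, 210.5]
eef_rot: [2.072, 2.359, 0.006]
force: [-0.4, 0.2, -2.2]
opening: 41.4
grip_force: 45.0
```

```bash
python3 -c "
from h import *
s=telemetry.read_state()
go([623.5,-2,s['tool_pos'][2]+19],-13.8,0)"
```

```text
turn [ 0.22 -0.11 21.23] then shift cm [-21.76  20.61   0.  ] | shift now cm [-2.774e+01  1.133e+01  2.000e-02] tcp tgt [623.5  -2.  210.5]
t 14.0 q [ 0.4  -0.12  1.9  -0.    1.36  0.27] pos [475.3 258.4 210.5] F [-0.38  0.16 -2.22] open 41.39731647808356 grip 44.996527433395386
```

>>> carry_out(steps="0 0 0 0 0 5.3;0 0 0 0 0 5.3;0 0 0 0 0 5.3;0 0 0 0 0 5.3;-1 1 0 0 0 0;-2.4 2.3 0 0 0 0;-2.4 2.3 0 0 0 0;-2.4 2.3 0 0 0 0;-2.4 2.3 0 0 0 0;-2.4 2.3 0 0 0 0;-2.4 2.3 0 0 0 0;-2.4 2.3 0 0 0 0;-2.4 2.3 0 0 0 0;-1.2 1 0 0 0 0;-0.5 0.1 0 0 0 0;0 0 0 0 0 0;0 0 0 0 0 0")

```text
t: 15.42
tool_pos: [620.1, -2.7, 206.9]
eef_rot: [-2.47, -1.938, 0.002]
force: [0.8, -0.6, -2.0]
opening: 41.6
grip_force: 45.0
```

```bash
python3 -c "
from h import *
s=telemetry.read_state()
go([623.5,-2,s['tool_pos'][2]+19],-13.8,0)
i=viewer.camera_info('wrist');t=viewer.camera_info('top')
for n in('wrist','top','scene'): cv2.imwrite(f'pics/{n}6.png',viewer.camera(n)[:,:,::-1])
a=cv2.imread('pics/scene6.png')[180:330,240:440];b=cv2.imread('pics/wrist6.png')
cv2.imwrite('pics/j6.png',np.hstack([cv2.resize(a,(400,300)),cv2.resize(b,(400,300))]))
print(proj(i,[623.5,-2,53]),proj(i,[640,-6,53]))"
```

```text
turn [-0.16 -0.02  0.04] then shift cm [0.15 0.32 0.  ] | shift now cm [ 0.15  0.32 -0.  ] tcp tgt [623.5  -2.  206.9]
t 15.4167 q [-0.09  0.07  1.73  0.    1.35  0.15] pos [620.1  -2.7 206.9] F [ 0.8  -0.61 -2.01] open 41.58541055533603 grip 44.99637722969055
[322.09350176 227.33970998] [340.60190348 227.29490768]
```

View pics/j6.png

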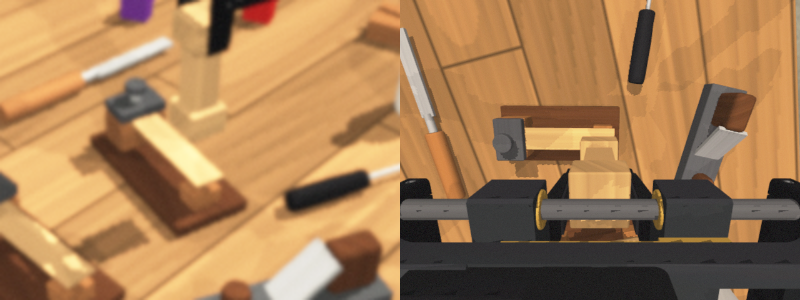

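```bash
python3 -c "
from h import *
b=cv2.imread('pics/wrist6.png')
for r in (180,190,206,210,214,218): print(r,[tuple(int(k) for k in b[r,c][::-1]) for c in range(328,364,3)])
print([(r,tuple(int(k) for k in b[r,240][::-1])) for r in range(196,262,3)])
print([(r,tuple(int(k) for k in b[r,312][::-1])) for r in range(206,262,4)])
i=viewer.camera_info('wrist')
c,s_=np.cos(np.radians(-13.8)),np.sin(np.radians(-13.8))
for o in(np.array([555.9,14.2]),):
  for X,Z in((95,15),(85,53),(68,53),(-45,53)): print(X,proj(i,[o[0]+c*X,o[1]+s_*X,Z]))
p=telemetry.read_state()['tool_pos'];print('block foot',proj(i,[p[0],p[1],p[2]-98]),'top',proj(i,[p[0],p[1],p[2]+32]))
"
```

```text
180 [(124, 75, 49), (122, 75, 44), (124, 76, 48), (126, 75, 50), (125, 77, 47), (121, 74, 43), (123, 75, 48), (119, 73, 44), (175, 122, 73), (172, 122, 70), (170, 120, 69), (127, 91, 56)]
190 [(123, 75, 46), (127, 77, 51), (125, 78, 47), (126, 78, 48), (126, 76, 50), (124, 77, 48), (124, 75, 48), (124, 75, 49), (178, 125, 73), (175, 125, 75), (171, 122, 69), (159, 114, 68)]
206 [(242, 203, 124), (242, 202, 121), (242, 201, 121), (242, 202, 124), (239, 195, 119), (191, 137, 85), (113, 68, 45), (108, 68, 46), (179, 125, 75), (178, 126, 73), (171, 120, 69), (169, 120, 69)]
210 [(244, 211, 128), (243, 208, 126), (243, 211, 127), (244, 211, 129), (244, 207, 126), (204, 144, 87), (120, 74, 45), (117, 73, 50), (177, 122, 71), (178, 123, 74), (176, 124, 74), (168, 118, 70)]
214 [(241, 201, 123), (242, 202, 126), (241, 201, 122), (242, 202, 126), (242, 205, 125), (197, 140, 85), (121, 73, 46), (104, 65, 34), (178, 124, 76), (179, 122, 73), (177, 125, 73), (168, 121, 72)]
218 [(223, 167, 104), (222, 169, 103), (224, 173, 106), (223, 171, 107), (220, 168, 103), (169, 122, 78), (111, 67, 41), (1
[... 405 characters left out ...]
), (238, (245, 212, 131)), (241, (82, 49, 31)), (244, (85, 56, 36)), (247, (86, 54, 35)), (250, (89, 55, 35)), (253, (85, 52, 33)), (256, (97, 63, 39)), (259, (150, 107, 66))]
[(206, (241, 200, 122)), (210, (243, 208, 126)), (214, (241, 200, 124)), (218, (214, 158, 96)), (222, (181, 135, 86)), (226, (228, 178, 108)), (230, (222, 169, 104)), (234, (221, 169, 105)), (238, (193, 145, 91)), (242, (197, 146, 92)), (246, (194, 145, 91)), (250, (191, 144, 90)), (254, (194, 145, 90)), (258, (181, 137, 84))]
95 [346.01078265 220.45716456]
85 [338.12246018 228.22446649]
68 [319.67567936 228.19606598]
-45 [197.07148008 228.00730561]
block foot [318.01846759 244.29135276] top [316.93340487 322.92015003]
```

>>> carry_out(steps="0.3 0.4 0 0 0 0;0 0 1 0 0 0;0 0 1 0 0 0;0 0 1 0 0 0;0 0 1 0 0 0;0 0 0.8 0 0 0;0 0 0.4 0 0 0;0 0 0 0 0 0;0 0 0 0 0 0")

```text
t: 16.32
tool_pos: [625.7, -1.6, 156.0]
eef_rot: [-2.472, -1.939, 0.001]
force: [0.5, -0.2, -1.9]
opening: 41.8
grip_force: 45.0
```

>>> carry_out(steps="0 0 0.2 0 0 0;0 0 0.2 0 0 0;0 0 0.2 0 0 0;0 0 0 0 0 0;0 0 0 0 0 0;0 0 0 0 0 0")

```text
t: 16.82
tool_pos: [626.2, -1.6, 150.9]
eef_rot: [2.471, 1.939, 0.001]
force: [0.7, -0.5, -0.2]
opening: 41.6
grip_force: 45.0
```

>>> carry_out(steps="0 0 0.2 0 0 0;0 0 0.1 0 0 0;0 0 0 0 0 0;0 0 0 0 0 0;0 0 0 0 0 0")

```text
t: 17.23
tool_pos: [626.3, -1.6, 148.1]
eef_rot: [2.471, 1.939, 0.001]
force: [0.4, -0.2, 3.1]
opening: 41.6
grip_force: 45.0
```

>>> carry_out(steps="0 0 0.1 0 0 0;0 0 0.1 0 0 0;0 0 0 0 0 0;0 0 0 0 0 0;0 0 0 0 0 0")

```text
t: 17.65
tool_pos: [626.3, -1.6, 146.2]
eef_rot: [2.471, 1.939, 0.001]
force: [0.2, -0.4, 5.9]
opening: 41.7
grip_force: 45.0
```

>>> carry_out(steps="0 0 0.1 0 0 0;0 0 0.1 0 0 0;0 0 0.1 0 0 0;0 0 0 0 0 0;0 0 0 0 0 0;0 0 0 0 0 0")

```text
t: 18.15
tool_pos: [626.3, -1.6, 144.0]
eef_rot: [2.471, 1.939, 0.001]
force: [0.3, -0.4, 8.6]
opening: 41.8
grip_force: 45.0
```

>>> carry_out(steps="0 0 0.1 0 0 0;0 0 0 0 0 0;0 0 0 0 0 0;0 0 0 0 0 0")

```text
t: 18.48
tool_pos: [626.3, -1.6, 143.2]
eef_rot: [2.471, 1.939, 0.001]
force: [-1.6, 0.0, 9.2]
opening: 41.8
grip_force: 45.0
```

>>> carry_out(steps="0 0 0.1 0 0 0;0 0 0 0 0 0;0 0 0 0 0 0;0 0 0 0 0 0")

```text
t: 18.82
tool_pos: [626.3, -1.6, 142.5]
eef_rot: [2.471, 1.939, 0.001]
force: [-2.1, -0.4, 10.7]
opening: 41.7
grip_force: 45.0
```

>>> carry_out(steps="0 0 0.1 0 0 0;0 0 0 0 0 0;0 0 0 0 0 0;0 0 0 0 0 0")

```text
t: 19.15
tool_pos: [626.3, -1.6, 141.8]
eef_rot: [2.471, 1.939, 0.001]
force: [-2.2, 0.3, 11.5]
opening: 41.9
grip_force: 45.0
```

>>> carry_out(steps="0 0 0.1 0 0 0;0 0 0.1 0 0 0;0 0 0 0 0 0;0 0 0 0 0 0;0 0 0 0 0 0")

```text
t: 19.57
tool_pos: [626.3, -1.5, 140.6]
eef_rot: [2.471, 1.939, 0.001]
force: [-4.0, 0.7, 15.5]
opening: 42.0
grip_force: 45.0
```

>>> carry_out(steps="0 0 0.1 0 0 0;0 0 0.1 0 0 0;0 0 0 0 0 0;0 0 0 0 0 0;0 0 0 0 0 0")

```text
t: 19.98
tool_pos: [626.4, -1.5, 140.1]
eef_rot: [2.471, 1.939, 0.001]
force: [-6.2, 0.1, 21.3]
opening: 42.3
grip_force: 45.0
```

>>> carry_out(steps="0 0 0.1 0 0 0;0 0 0.1 0 0 0;0 0 0 0 0 0;0 0 0 0 0 0;0 0 0 0 0 0")

```text
t: 20.4
tool_pos: [626.5, -1.5, 139.7]
eef_rot: [2.471, 1.939, 0.001]
force: [-8.4, 1.0, 25.6]
opening: 41.7
grip_force: 45.0
```

Left slat: the force rises about 1.4 N/mm to roughly 13–15 N, then much faster once the stop bears. It is the stiff one. I'll lift and press the right slat, as ordered.

>>> carry_out(steps="0 0 -0.5 0 0 0;0 0 -1 0 0 0;0 0 -2 0 0 0;0 0 -2 0 0 0;0 0 -2 0 0 0;0 0 0 0 0 0;0 0 0 0 0 0")

```text
t: 20.98
tool_pos: [625.8, -1.5, 208.0]
eef_rot: [2.472, 1.939, 0.001]
force: [-0.4, -0.1, -1.4]
opening: 41.2
grip_force: 45.0
```

```bash
python3 -c "
from h import *
s=telemetry.read_state()
go([632.5,-189.5,s['tool_pos'][2]+19],-2.1,0)"
```

```text
turn [  0.02  -0.   -11.67] then shift cm [-18.76   1.36   0.  ] | shift now cm [-18.1    5.12  -0.  ] tcp tgt [ 632.5 -189.5  208. ]
t 20.9833 q [-0.09  0.08  1.71  0.    1.35  0.15] pos [625.8  -1.5 208. ] F [-0.36 -0.09 -1.36] open 41.1880849092065 grip 44.996214509010315
```

>>> carry_out(steps="0 0 0 0 0 -5.8;0 0 0 0 0 -5.8;-1.5 0.1 0 0 0 0;-2.5 0.2 0 0 0 0;-2.5 0.2 0 0 0 0;-2.5 0.2 0 0 0 0;-2.5 0.2 0 0 0 0;-2.5 0.2 0 0 0 0;-2.5 0.2 0 0 0 0;-1.5 0 0 0 0 0;-0.7 0 0 0 0 0;0 0 0 0 0 0;0 0 0 0 0 0")

```text
t: 22.07
tool_pos: [631.3, -188.5, 207.4]
eef_rot: [-2.263, -2.177, 0.0]
force: [0.1, 0.4, -1.1]
opening: 41.8
grip_force: 45.0
```

```bash
python3 -c "
from h import *
s=telemetry.read_state()
go([632.5,-189.5,s['tool_pos'][2]+19],-2.1,0)
i=viewer.camera_info('wrist');b=viewer.camera('wrist')
c,n=np.cos(np.radians(-2.1)),np.sin(np.radians(-2.1))
print('tip',proj(i,[632.5+17*c,-189.5+17*n,53]))
for r in (206,210,214): print(r,[tuple(int(k) for k in b[r,c]) for c in range(330,360,3)])
print([(r,int(b[r,240,0])) for r in range(190,262,3)])"
```

```text
turn [-0.08 -0.07 -0.12] then shift cm [-0.1   0.12  0.  ] | shift now cm [-0.1   0.12 -0.  ] tcp tgt [ 632.5 -189.5  207.4]
t 22.0667 q [-0.37  0.15  1.64  0.    1.36 -0.33] pos [ 631.3 -188.5  207.4] F [ 0.11  0.38 -1.06] open 41.78472800377801 grip 44.99645411968231
tip [337.97612565 229.6975724 ]
206 [(189, 118, 65), (185, 117, 65), (151, 97, 56), (104, 64, 40), (107, 67, 45), (104, 63, 37), (144, 102, 61), (173, 122, 74), (169, 119, 72), (118, 85, 53)]
210 [(234, 187, 112), (234, 184, 111), (233, 185, 114), (224, 171, 103), (104, 63, 44), (106, 66, 45), (147, 105, 64), (174, 121, 73), (166, 116, 70), (114, 81, 51)]
214 [(239, 196, 121), (239, 196, 118), (239, 194, 116), (233, 182, 110), (111, 66, 39), (112, 69, 40), (146, 102, 60), (173, 121, 75), (171, 119, 71), (118, 86, 53)]
[(190, 111), (193, 106), (196, 103), (199, 106), (202, 107), (205, 106), (208, 104), (211, 230), (214, 239), (217, 242), (220, 239), (223, 233), (226, 238), (229, 238), (232, 240), (235, 238), (238, 238), (241, 238), (244, 242), (247, 80), (250, 79), (253, 82), (256, 84), (259, 84)]
```

>>> carry_out(steps="-0.2 0.2 0 0 0 0;0 0 1 0 0 0;0 0 1 0 0 0;0 0 1 0 0 0;0 0 1 0 0 0;0 0 0.9 0 0 0;0 0 0.4 0 0 0;0 0 0.2 0 0 0;0 0 0.2 0 0 0;0 0 0 0 0 0;0 0 0 0 0 0;0 0 0 0 0 0")

```text
t: 23.12
tool_pos: [634.0, -191.2, 152.1]
eef_rot: [2.262, 2.178, 0.001]
force: [1.0, -0.9, -2.6]
opening: 41.8
grip_force: 45.0
```

>>> carry_out(steps="0 0 0.2 0 0 0;0 0 0.2 0 0 0;0 0 0 0 0 0;0 0 0 0 0 0;0 0 0 0 0 0")

```text
t: 23.53
tool_pos: [634.1, -191.2, 147.9]
eef_rot: [2.262, 2.178, 0.001]
force: [1.0, -0.1, -0.5]
opening: 41.4
grip_force: 45.0
```

>>> carry_out(steps="0 0 0.2 0 0 0;0 0 0.1 0 0 0;0 0 0 0 0 0;0 0 0 0 0 0;0 0 0 0 0 0")

```text
t: 23.95
tool_pos: [633.9, -191.1, 144.7]
eef_rot: [2.263, 2.178, 0.001]
force: [1.7, -0.1, 1.1]
opening: 41.8
grip_force: 45.0
```

>>> carry_out(steps="0 0 0.1 0 0 0;0 0 0.1 0 0 0;0 0 0 0 0 0;0 0 0 0 0 0;0 0 0 0 0 0")

```text
t: 24.37
tool_pos: [633.9, -191.1, 142.6]
eef_rot: [2.263, 2.179, 0.0]
force: [1.1, -1.0, 1.7]
opening: 42.1
grip_force: 45.0
```

>>> carry_out(steps="0 0 0.1 0 0 0;0 0 0.1 0 0 0;0 0 0 0 0 0;0 0 0 0 0 0;0 0 0 0 0 0")

```text
t: 24.78
tool_pos: [633.8, -191.1, 140.7]
eef_rot: [2.263, 2.179, 0.0]
force: [1.7, -0.1, 4.7]
opening: 41.9
grip_force: 45.0
```

>>> carry_out(steps="0 0 0.1 0 0 0;0 0 0.1 0 0 0;0 0 0 0 0 0;0 0 0 0 0 0;0 0 0 0 0 0")

```text
t: 25.2
tool_pos: [633.8, -191.2, 139.8]
eef_rot: [2.263, 2.179, -0.0]
force: [-0.8, -1.1, 8.4]
opening: 41.8
grip_force: 45.0
```

>>> carry_out(steps="0 0 0.1 0 0 0;0 0 0.1 0 0 0;0 0 0 0 0 0;0 0 0 0 0 0;0 0 0 0 0 0")

```text
t: 25.62
tool_pos: [633.8, -191.3, 138.9]
eef_rot: [2.263, 2.179, -0.0]
force: [-1.7, 0.4, 12.4]
opening: 41.7
grip_force: 45.0
```

>>> carry_out(steps="0 0 0.1 0 0 0;0 0 0.1 0 0 0;0 0 0.1 0 0 0;0 0 0 0 0 0;0 0 0 0 0 0;0 0 0 0 0 0;0 0 0 0 0 0")

```text
t: 26.2
tool_pos: [633.9, -191.4, 137.6]
eef_rot: [2.262, 2.178, -0.001]
force: [-4.0, -0.1, 17.6]
opening: 41.8
grip_force: 45.0
```

>>> carry_out(steps="0 0 -0.5 0 0 0;0 0 -1 0 0 0;0 0 -2 0 0 0;0 0 -2 0 0 0;0 0 -2 0 0 0;0 0 0 0 0 0;0 0 0 0 0 0")

```text
t: 26.78
tool_pos: [633.4, -190.8, 207.9]
eef_rot: [-2.263, -2.179, 0.0]
force: [0.7, 1.1, -2.8]
opening: 41.8
grip_force: 45.0
```

```bash
python3 -c "
from h import *
s=telemetry.read_state()
go([625.8,-1,s['tool_pos'][2]+19],-13.8,0)"
```

```text
turn [-3.000e-02 -1.000e-02  1.163e+01] then shift cm [18.25 -5.27  0.  ] | shift now cm [ 1.894e+01 -1.480e+00  1.000e-02] tcp tgt [625.8  -1.  207.9]
t 26.7833 q [-0.37  0.15  1.63  0.    1.36 -0.34] pos [ 633.4 -190.8  207.9] F [ 0.7   1.07 -2.79] open 41.75514085383443 grip 44.99637544155121
```

>>> carry_out(steps="0 0 0 0 0 5.8;0 0 0 0 0 5.8;1.5 -0.4 0 0 0 0;2.5 -0.7 0 0 0 0;2.5 -0.7 0 0 0 0;2.5 -0.7 0 0 0 0;2.5 -0.7 0 0 0 0;2.5 -0.7 0 0 0 0;2.2 -0.7 0 0 0 0;1.5 -0.5 0 0 0 0;0.5 -0.2 0 0 0 0;0 0 0 0 0 0;0 0 0 0 0 0")

```text
t: 27.87
tool_pos: [625.2, -1.9, 207.6]
eef_rot: [-2.471, -1.94, 0.002]
force: [0.9, 0.7, -1.8]
opening: 42.0
grip_force: 45.0
```

```bash
python3 -c "
from h import *
s=telemetry.read_state()
go([625.8,-1,s['tool_pos'][2]+19],-13.8,0)"
```

```text
turn [-0.06  0.04  0.07] then shift cm [0.1  0.04 0.  ] | shift now cm [ 0.1   0.04 -0.  ] tcp tgt [625.8  -1.  207.6]
t 27.8667 q [-0.09  0.08  1.71 -0.    1.35  0.15] pos [625.2  -1.9 207.6] F [ 0.93  0.74 -1.76] open 41.98733513176911 grip 44.99623954296112
```

>>> carry_out(steps="0.1 0 0 0 0 0;0 0 1 0 0 0;0 0 1 0 0 0;0 0 1 0 0 0;0 0 1 0 0 0;0 0 0.9 0 0 0;0 0 0.4 0 0 0;0 0 0.1 0 0 0;0 0 0.1 0 0 0;0 0 0 0 0 0;0 0 0 0 0 0;0 0 0 0 0 0")

```text
t: 28.87
tool_pos: [626.2, -0.6, 154.2]
eef_rot: [2.471, 1.939, 0.002]
force: [0.5, -0.3, -2.3]
opening: 41.7
grip_force: 45.0
```

>>> carry_out(steps="0 0 0.1 0 0 0;0 0 0.1 0 0 0;0 0 0.1 0 0 0;0 0 0 0 0 0;0 0 0 0 0 0;0 0 0 0 0 0")

```text
t: 29.37
tool_pos: [626.0, -0.7, 150.7]
eef_rot: [2.471, 1.939, 0.001]
force: [0.0, 0.1, -0.4]
opening: 41.9
grip_force: 45.0
```

>>> carry_out(steps="0 0 0.05 0 0 0;0 0 0 0 0 0;0 0 0 0 0 0;0 0 0 0 0 0", newtons=6)

```text
t: 29.7
tool_pos: [626.0, -0.7, 150.2]
eef_rot: [2.471, 1.939, 0.001]
force: [0.0, 0.2, 1.1]
opening: 42.5
grip_force: 6.0
```

>>> carry_out(steps="0 0 0 0 0 0;0 0 0 0 0 0;0 0 0 0 0 0;0 0 0 0 0 0;0 0 0 0 0 0;0 0 0 0 0 0", hand=0.52)

```text
t: 30.2
tool_pos: [625.7, -0.6, 149.8]
eef_rot: [-2.472, -1.939, 0.0]
force: [-0.0, 0.3, -0.8]
opening: 49.4
grip_force: 0.0
```

>>> carry_out(steps="0 0 0 0 0 0;0 0 0 0 0 0;0 0 0 0 0 0;0 0 0 0 0 0;0 0 -1 0 0 0;0 0 -2 0 0 0;0 0 -3 0 0 0;0 0 -3 0 0 0;0 0 -3 0 0 0;0 0 -2 0 0 0;0 0 0 0 0 0;0 0 0 0 0 0", hand=0.8)

```text
t: 31.2
tool_pos: [626.5, -0.7, 292.4]
eef_rot: [2.469, 1.937, 0.005]
force: [-0.6, -0.6, -0.7]
opening: 76.3
grip_force: 0.0
```

```bash
python3 -c "
from h import *
for n in('wrist','scene'): cv2.imwrite(f'pics/{n}7.png',viewer.camera(n)[:,:,::-1])
a=cv2.imread('pics/scene7.png')[180:330,240:440];b=cv2.imread('pics/wrist7.png')
cv2.imwrite('pics/j7.png',np.hstack([cv2.resize(a,(400,300)),cv2.resize(b,(400,300))]))"
```

```text
(no output)
```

View pics/j7.png

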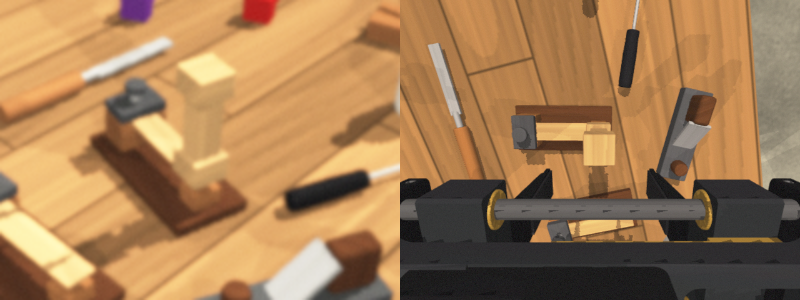

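The block stands upright on the left slat's tip, at (205,120) in the scene half and (599,148) in the wrist half. The gripper is clear and the other things in view are unmoved.

```bash
python3 -c "
from station import close_job
print(close_job())"
```

```text
the job is handed in; nothing more can be done
None
```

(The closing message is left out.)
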